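# Open the sample mill's clean-out hatch

### The arm

A 6-joint arm with a two-finger parallel gripper is mounted at the origin on the work surface. World frame = base frame: x ahead of the robot, y to its left, z up, the work surface at z = 0. Lengths are in mm, angles in rad, forces in N, time in s.
With the tool pointing down it reaches from about 250 to 800 mm from the base axis. Payload 3.9 kg.
Tool frame: the origin (TCP) lies between the finger pads; the fingertips stand 22 mm ahead of it and the grasp point (between the pads) lies 3 mm ahead of it; z points along the fingers, y is the line along which they close (so a half turn about z gives the same grasp; the last joint's range is limited). The gripper opens to 85 mm and grips with 20 to 120 N. Pads are 22 mm wide; open, the fingers measure 114 mm over their backs; the gripper's body (76 mm by 85 mm) begins 54 mm behind the grasp point. The pads swing forward as they close: fully open they stand 13 mm farther back than shut.
Start: joints at [1.303, 0.26, -0.138, 1.173, 0, 1.571], TCP at [138.916, 506.278, 253.304] pointing down, gripper open.
Joint ranges: [-2.78, 2.78], [-0.83, 1.72], [-1.28, 1.37], [-1.9, 2.12], [-1.57, 1.48], [-3.14, 3.14]. Speed limits (rad/s): [2.57, 2.57, 3.14, 3.14, 3.14, 3.14].

### API

Orientations are given as a unit quaternion [x, y, z, w].
In Python, from cell import sensors, viewer, manip gives the robot as it stands. The module is installed in compiled form; this text tells all that it offers.
- The arm moves only by the tool play_rows, never from a script. Its argument "plan" is a list of rows, each an object with "delta_pos": the shift along the tool's x, y, z in mm, a list of three; "angular": the turn, a rotation vector about the tool's x, y, z in degrees, a list of three; "hand": the closure, from 0 (fully open) to 1 (shut). A call has 1 to 10 rows; each row shifts and turns the commanded pose from where the row before left it, along the tool's axes as they then stand; what a row does not reach is not made up. A row lasts 1/12 s, in which the tool goes at most 41.7 mm and 7.16 degrees, less where a joint would pass 70% of its speed; a pose out of reach is approached as far as the arm can. A call with a gripper value outside its range is refused whole. The fingers move at their own pace and stop on an object; "grip_force" is the grip in N (left out, the last holds). Time passes only in rows, so rows that do not move let the fingers close. It gives the time, the measured TCP pose, the force, the opening and the grip force at its end, in the units of the state.
- sensors.get_state(): the state, without advancing time (a new reading comes with each control period).
- viewer.grab_frame(name): name is "side" or "top"; returns the picture (384x512x3 uint8, red, green, blue); there is no depth.
- viewer.calibration(name): a dict with "fx", "fy", "cx", "cy" (pixels), "world_from_camera" (4x4, takes a point from camera to world coordinates). Camera axes: x right, y down, z forward; pixel columns grow to the right and rows downward; lengths in mm; the calibration is good to about 2 mm. A picture is of the moment at which its call begins. calibration takes no time and is no camera call.
- manip.hand_in(): hands the job in; it is judged then, once.
The state is a dict: "time_s": time; "joint_positions": joint angles; "qd": joint speeds; "joint_torque": joint torques, N m; "ee_pos": TCP position; "tcp_rot": TCP orientation; "contact_force": force on the tool from outside, world axes, zero at the start; "ft_torque": the same for the moment, N m; "gripper_width": finger opening in mm; "finger_force": force on a finger pad.
Only numpy, scipy, OpenCV 4.12 (cv2) and the standard library are available. Lean on these libraries where they do the work, as an engineer would, in place of code of your own. Each camera call takes 0.05 s, during which the arm holds its last target. There are 200 camera calls.

### The job

Unscrew the red knurled nut that clamps the hatch on the sample mill's sloping front, lift it off its stud, and set it down gently in the blue parts tray, still holding it as it comes down to the tray's floor. Then swing the mill's hatch, the plate with the black handle, up to at least 60 degrees from closed and leave it standing open. Do not disturb the jars, beaker, tin, dish or brush.

Things in the scene. Friction and masses are not known exactly. Their poses are not given: they have to be found in the camera images.
- nut_center (a point): Centre (24 mm from either end, on the axis) of the red knurled aluminium nut, a round collar 62 mm in diameter, 48 mm tall, bore 31 mm right through, about 0.28 kg (varies). z is its axis, at the start pointing out of the mill's slope. It starts screwed down by hand, its lower end on the hatch's outer face; only friction holds it.
- nut: The same nut and axes, origin at the centre of its lower end. Right-hand thread: seen from its outer end it unscrews anticlockwise, rising 20 mm per turn (two 4 mm pins in its bore run in the thread). It comes free after 135 to 165 degrees and then draws straight off along the stud; turning farther does no harm. While engaged it cannot be pulled off.
- stud_base (a point): Where the stud's axis meets the closed hatch's outer face; fixed to the mill. z: along the stud, out of the slope, 35 degrees from vertical, leaning to the robot's side. x: up the slope to the hinge. y: across the slope. The steel stud, 28 mm in diameter, ends 58 mm out along z, 10 mm beyond the nut's outer end at the start.
- mill: The grey sample mill, fixed to the table, 220 mm wide; origin on the table plumb below the stud's foot, x to its rear, z up. Sloping front at 35 degrees, its face running from 70 mm in front of the origin to 135 mm behind it; highest there, 212 mm above the table; behind that its back falls away to 130 mm high at the rear, 250 mm behind the origin, and carries a round black inlet cover 15 mm thick.
- handle (a point): Middle of the hatch's black handle, a round bar 12 mm in diameter and 90 mm long, parallel to the hinge, its centreline 35 mm out from the hatch's outer face; 85 mm up the slope from the stud's axis. It moves with the hatch; axes as stud_base when closed.
- hinge (a point): Middle of the hatch's hinge line, which runs along this frame's y at the hatch's upper edge. The handle's centreline lies 70 mm down the slope and 39 mm out from it (radius 80 mm). The frame turns with the hatch.
- hatch (a joint): Opening angle (rad) of the aluminium hatch, 205 by 160 by 8 mm, 0.25 kg: 0 closed, growing as its lower edge swings up and away from the slope, stop at 1.6. A stiff hinge holds it wherever it is left; 5 to 9 N at the handle move it. Its lower edge is notched for the stud; it cannot open while the nut is on.
- tray_in (a point): Centre of the inner floor, 5 mm above the table, of the blue open parts tray, outside 180 (its x) by 170 (its y) by 30 mm high, walls 5 mm, fixed to the table. It stands to the left or the right of the mill; a fixed white balance, 180 by 190 by 65 mm, stands on the other side.
- jar_a: the amber jar with a white cap: a bystander to leave alone; origin under its centre.
- jar_b: the amber jar with a yellow cap: a bystander to leave alone; origin under its centre.
- beaker: the white beaker: a bystander to leave alone; origin under its centre.
- tin: the steel tin: a bystander to leave alone; origin under its centre.
- brush: the brush: a bystander to leave alone; origin under its centre.
- dish: the white dish: a bystander to leave alone; origin under its centre.
Not all that is in view belongs to the job. There is more than one size of the part that bears tray_in; the job needs the larger.

How it is judged:
By the outcome, as a careful person would: the job done as asked, in the order asked, and still so for the second after the job is handed in, with the robot touching nothing.
It also fails if it takes over 64 s, if anything falls off the work surface, if the arm or the gripper's body presses on something with over 40 N, if the wrist force passes 120 N, or if a joint passes its speed limit or range.

## Working session

There is one attempt and no reset: what is moved stays moved. The work goes in short steps, Python scripts to look and compute and a tool call to move; the robot and the scene stay as the last step left them, time stands still between calls to the robot, and variables do not carry over. Pictures are saved under pics/ and viewed, at most 10 in all, crops included, and the job is handed in when it is done.

Besides the shell and the picture viewer there is one more tool, called after "Request:" as name(argument=value, ...), one argument or row to a line, values as JSON. play_rows: Moves the arm, as the interface text tells. Its arguments: {"type":"object","properties":{"plan":{"type":"array","items":{"type":"object","properties":{"delta_pos":{"type":"array","items":{"type":"number"}},"angular":{"type":"array","items":{"type":"number"}},"hand":{"type":"number"}}}},"grip_force":{"type":"number"}},"required":["plan"]}

```bash
mkdir -p pics; ls; python3 - <<'E'
from cell import sensors, viewer
import cv2,numpy as np
print(sensors.get_state())
for n in("side","top"):
    im=viewer.grab_frame(n); cv2.imwrite(f"pics/{n}0.png",im[:,:,::-1])
    c=viewer.calibration(n); print(n,c)
E
```

```text
pics
{'time_s': 0.0, 'joint_positions': array([ 1.30297064e+00,  2.60665972e-01, -1.39404785e-01,  1.17269651e+00,
        4.29059863e-06,  1.57081660e+00]), 'qd': array([-9.25650284e-05,  6.85923673e-04,  1.46976349e-05,  5.32982311e-04,
       -1.04949496e-03, -1.82161442e-04]), 'joint_torque': array([ 6.62867151e-04, -4.05680001e+01,  2.53919756e+01,  1.86698895e-02,
        7.08117068e-05,  2.48655645e-06]), 'ee_pos': array([138.75900692, 505.6519251 , 252.46081406]), 'tcp_rot': array([ 1.33522949e-01,  9.91045232e-01, -9.76363313e-04, -1.33689381e-04]), 'contact_force': array([ 0.26069625, -0.27360064,  0.06243029]), 'ft_torque': array([0.00824626, 0.0163847 , 0.00900128]), 'finger_force': 0.0, 'gripper_width': 85.43471371067983}
side {'fx': 351.1921539642261, 'fy': 351.1921539642261, 'cx': 256.95750798238527, 'cy': 200.5298917563887, 'world_from_camera': array([[ 9.99110362e-01, -1.71962206e-02,  3.85068148e-02,
         4.11963011e+02],
       [-3.83980667e-02, -7.48493527e-01,  6.62029478e-01,
        -7.57286063e+02],
       [ 1.74376967e-02, -6.62919098e-01, -7.48487940e-01,
         1.06483589e+03],
       [ 0.00000000e+00,  0.00000000e+00,  0.00000000e+00,
         1.00000000e+00]])}
top {'fx': 476.19625367170494, 'fy': 476.19625367170494, 'cx': 263.3577706751676, 'cy': 193.04218747670546, 'world_from_camera': array([[-2.15051293e-02, -9.79426008e-01,  2.00654490e-01,
         1.28873036e+02],
       [-9.99757056e-01,  2.20375358e-02,  4.19780957e-04,
         4.72446574e+01],
       [-4.83307490e-03, -2.00596715e-01, -9.79661982e-01,
         1.80286305e+03],
       [ 0.00000000e+00,  0.00000000e+00,  0.00000000e+00,
         1.00000000e+00]])}
```

View pics/side0.png

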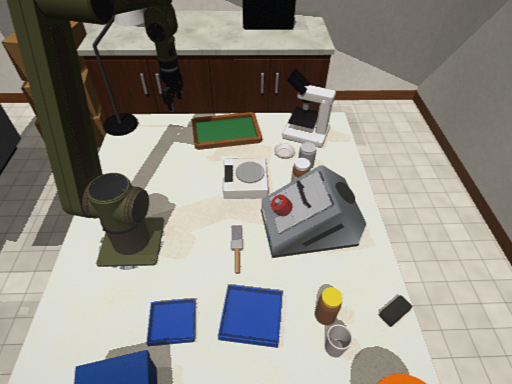

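View pics/top0.png

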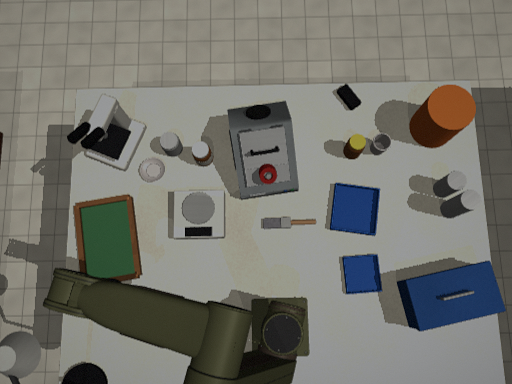

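Top view: the red nut is at (267,174), the handle at (264,150) and the mill at about (265,150). There are two blue trays, a larger one at (354,209) and a smaller one at (361,273), plus a blue toolbox at (450,295). In the side view the larger tray is at (251,315), the smaller at (172,321), the nut at (281,205) and the handle at (303,193). The larger tray, the one beside the mill, fits the description.

```bash
cat > h.py <<'E'
from cell import sensors, viewer
import cv2,numpy as np
def ray(n,p):
    c=viewer.calibration(n);T=c["world_from_camera"]
    d=T[:3,:3]@np.array([(p[0]-c["cx"])/c["fx"],(p[1]-c["cy"])/c["fy"],1.]);return T[:3,3],d/np.linalg.norm(d)
def plane(n,p,z):
    o,d=ray(n,p);return o+d*(z-o[2])/d[2]
def tri(a,b):
    (o,d),(q,e)=ray("side",a),ray("top",b)
    s=np.linalg.lstsq(np.c_[d,-e],q-o,rcond=None)[0]
    P,Q=o+s[0]*d,q+s[1]*e;return (P+Q)/2,np.linalg.norm(P-Q)
def proj(n,P):
    c=viewer.calibration(n);T=c["world_from_camera"]
    v=T[:3,:3].T@(np.array(P)-T[:3,3]);return np.array([c["fx"]*v[0]/v[2]+c["cx"],c["fy"]*v[1]/v[2]+c["cy"]])
E
python3 - <<'E'
from h import *
np.set_printoptions(suppress=True,precision=1)
I={n:cv2.imread(f"pics/{n}0.png") for n in("side","top")}
def blobs(n,m,box,k=3,amin=15):
    x0,y0,x1,y1=box;M=np.zeros(m.shape,np.uint8);M[y0:y1,x0:x1]=m[y0:y1,x0:x1]*255
    cs=cv2.findContours(M,0,2)[0];return sorted([c for c in cs if cv2.contourArea(c)>amin],key=cv2.contourArea)[::-1][:k]
B={"side":(255,160,365,260),"top":(225,95,300,200)}
for n in I:
    h=cv2.cvtColor(I[n],cv2.COLOR_BGR2HSV);H,S,V=cv2.split(h)
    for nm,m in(("red",((H<8)|(H>172))&(S>120)&(V>60)),("black",V<45)):
        for c in blobs(n,m,B[n]): print(n,nm,cv2.contourArea(c),cv2.minAreaRect(c),cv2.boundingRect(c))
    for c in blobs(n,(H>100)&(H<130)&(S>120),(0,0,512,384)):
        r=cv2.minAreaRect(c);print(n,"blue",r,cv2.contourArea(c)); 
        print([plane(n,p,30)[:2] for p in cv2.boxPoints(r)],[plane(n,r[0],5)])
a=cv2.resize(I["side"][155:265,250:375],None,fx=4,fy=4,interpolation=2)
b=cv2.resize(I["top"][95:205,220:305],None,fx=4,fy=4,interpolation=2)[:440]
cv2.imwrite("pics/c1.png",np.hstack([a[:,:460],b[:,:340]]))
E
```

```text
side red 286.5 ((281.0000305175781, 205.00001525878906), (21.21320343017578, 16.970561981201172), 45.0) (271, 195, 21, 21)
side black 90.5 ((322.8000183105469, 234.60000610351562), (3.5777082443237305, 42.0380744934082), 63.43495178222656) (304, 225, 39, 21)
side blue ((250.91543579101562, 315.1769714355469), (60.40491485595703, 56.18772888183594), 7.125016689300537) 3124.0
[array([ 329.5, -378.5]), array([ 345.7, -199.7]), array([ 538.3, -231.8]), array([ 502.4, -405.4])] [array([ 429.2, -297.9,    5. ])]
side blue ((115.5, 366.5), (33.0, 81.0), 90.0) 1895.5
[array([ -72.2, -395.6]), array([ 156.1, -403.1]), array([ 169.1, -489.4]), array([ -46.4, -482.1])] [array([  43. , -436.2,    5. ])]
side blue ((170.5, 322.0), (46.0, 47.0), 90.0) 1858.0
[array([ 104.6, -246.2]), array([ 251.4, -250.6]), array([ 262.8, -392.6]), array([ 128.3, -388.2])] [array([ 181.7, -312. ,    5. ])]
top red 231.5 ((268.2000427246094, 174.1000213623047), (16.54690170288086, 18.782970428466797), 26.56505012512207) (259, 164, 18, 20)
top black 305.0 ((256.86138916015625, 112.11386108398438), (14.3285360336303
[... 249 characters left out ...]
.767032623291016, 99.16304779052734), 77.00537872314453) 4886.0
[array([ 151.1, -432.1]), array([ 224.1, -794. ]), array([  39.5, -815. ]), array([ -30.5, -460.5])] [array([  94.4, -634.3,    5. ])]
top blue ((354.7764587402344, 208.65016174316406), (45.86018753051758, 47.26228332519531), 6.709836959838867) 2038.5
[array([ 347.6, -195.3]), array([ 526.9, -225.2]), array([ 502.1, -397.2]), array([ 323.7, -364. ])] [array([ 428.3, -300.2,    5. ])]
top blue ((361.743896484375, 273.69512939453125), (37.98844909667969, 35.33809280395508), 83.6598129272461) 1225.0
[array([ 245.1, -237.7]), array([ 256.6, -368.4]), array([ 119.5, -374.1]), array([ 108.4, -245.5])] [array([ 182.6, -311.4,    5. ])]
```

View pics/c1.png

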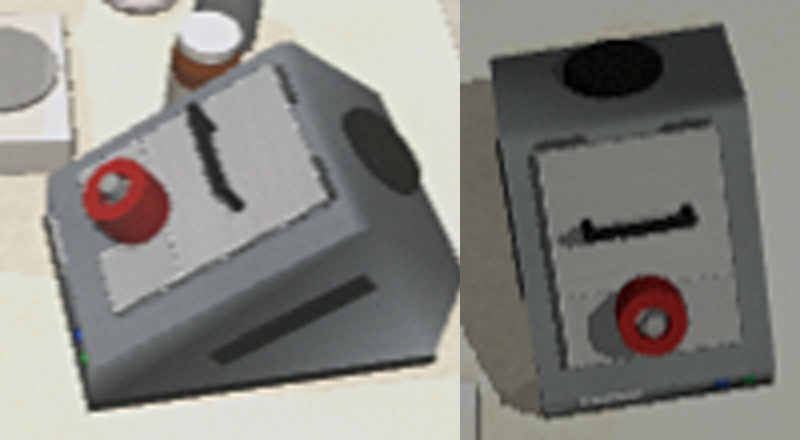

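```bash
python3 - <<'E'
from h import *
np.set_printoptions(suppress=True,precision=1)
P,e=tri((278.75,201.5),(267.75,175.25));print("stud tip (z 165)",P,e, plane("top",(267.75,175.25),165),plane("side",(278.75,201.5),165))
t=lambda x,y:((x-460)/4+220,y/4+95)
def yaw(a,b,z):
    A,B=plane("top",t(*a),z),plane("top",t(*b),z);d=A-B;print(A,B,np.linalg.norm(d),np.degrees(np.arctan2(-d[0],d[1])))
yaw((583,232),(695,212),195)   # handle
yaw((498,140),(746,97),212)    # ridge
yaw((545,415),(774,380),68)
yaw((535,148),(713,125),195)
sc=lambda x,y:(x/4+250,y/4+155)
A,B=plane("side",sc(199,118),195),plane("side",sc(235,208),195);print(A,B)
E
```

```text
stud tip (z 165) [530.3  31.3 165.5] 4.402960539842973 [528.2  31.  165. ] [532.6  32.5 165. ]
[602.5  89.1 195. ] [618.5  -9.6 195. ] 99.96519272631834 9.20493038120553
[683.  161.8 212. ] [717.6 -56.8 212. ] 221.33062463041335 9.0075801576418
[464.4 130.5  68. ] [492.8 -83.   68. ] 215.38273402474735 7.572128349905907
[680.7 130.3 195. ] [698.4 -27.8 195. ] 159.1038125377371 6.397121835614789
[607.6  82.7 195. ] [624.8 -20.  195. ]
```

```bash
cat >> h.py <<'E'
from scipy.spatial.transform import Rotation as Ro
np.set_printoptions(suppress=True,precision=2)
yaw=np.radians(8);s,c=np.sin(np.radians(35)),np.cos(np.radians(35))
MX=np.array([np.cos(yaw),np.sin(yaw),0]);MY=np.array([-np.sin(yaw),np.cos(yaw),0])
ZS=-s*MX+c*np.array([0,0,1]);XS=c*MX+s*np.array([0,0,1])
BASE=np.array([530.3,31.3,165.2])-58*ZS
def rot(z,y): x=np.cross(y,z);return Ro.from_matrix(np.c_[x,y,z])
def plan(P,R,N,say=True):
    "same row N times: shift d then turn w"
    st=sensors.get_state();p0=st["ee_pos"];R0=Ro.from_quat(st["tcp_rot"])
    w=(R0.inv()*R).as_rotvec()/N;S=sum(Ro.from_rotvec(w*k).as_matrix() for k in range(N))
    d=np.linalg.solve(S,R0.inv().apply(P-p0))
    print(N,"rows d",d,"|d|",np.linalg.norm(d),"w",np.degrees(w),"|w|",np.degrees(np.linalg.norm(w)),"q",st["joint_positions"],"t",st["time_s"])
E
python3 -c "
from h import *
print(BASE)
plan(BASE+142*ZS,rot(-ZS,XS),20)"
```

```text
[563.24  35.93 117.69]
20 rows d [-30.78  -4.75   1.56] |d| 31.179351783596537 w [-1.55 -1.01  3.22] |w| 3.7187964451119493 q [ 1.3   0.26 -0.14  1.17 -0.    1.57] t 0.1
```

Request:
play_rows(
  plan=[
    {"delta_pos": [-30.8,-4.7,1.5],"angular": [-1.55,-1.01,3.22],"hand": 0},
    {"delta_pos": [-30.8,-4.7,1.5],"angular": [-1.55,-1.01,3.22],"hand": 0},
    {"delta_pos": [-30.8,-4.7,1.5],"angular": [-1.55,-1.01,3.22],"hand": 0},
    {"delta_pos": [-30.8,-4.7,1.5],"angular": [-1.55,-1.01,3.22],"hand": 0},
    {"delta_pos": [-30.8,-4.7,1.5],"angular": [-1.55,-1.01,3.22],"hand": 0},
    {"delta_pos": [-30.8,-4.7,1.5],"angular": [-1.55,-1.01,3.22],"hand": 0},
    {"delta_pos": [-30.8,-4.7,1.5],"angular": [-1.55,-1.01,3.22],"hand": 0},
    {"delta_pos": [-30.8,-4.7,1.5],"angular": [-1.55,-1.01,3.22],"hand": 0},
    {"delta_pos": [-30.8,-4.7,1.5],"angular": [-1.55,-1.01,3.22],"hand": 0},
    {"delta_pos": [-30.8,-4.7,1.5],"angular": [-1.55,-1.01,3.22],"hand": 0},
  ],
)

```text
time_s: 0.93
ee_pos: [381.0, 313.8, 249.2]
tcp_rot: [0.401, 0.902, 0.12, 0.104]
contact_force: [0.0, 0.9, 0.2]
gripper_width: 85.8
finger_force: 0.0
```

Request:
play_rows(
  plan=[
    {"delta_pos": [-30.8,-4.7,1.5],"angular": [-1.55,-1.01,3.22],"hand": 0},
    {"delta_pos": [-30.8,-4.7,1.5],"angular": [-1.55,-1.01,3.22],"hand": 0},
    {"delta_pos": [-30.8,-4.7,1.5],"angular": [-1.55,-1.01,3.22],"hand": 0},
    {"delta_pos": [-30.8,-4.7,1.5],"angular": [-1.55,-1.01,3.22],"hand": 0},
    {"delta_pos": [-30.8,-4.7,1.5],"angular": [-1.55,-1.01,3.22],"hand": 0},
    {"delta_pos": [-30.8,-4.7,1.5],"angular": [-1.55,-1.01,3.22],"hand": 0},
    {"delta_pos": [-30.8,-4.7,1.5],"angular": [-1.55,-1.01,3.22],"hand": 0},
    {"delta_pos": [-30.8,-4.7,1.5],"angular": [-1.55,-1.01,3.22],"hand": 0},
    {"delta_pos": [-30.8,-4.7,1.5],"angular": [-1.55,-1.01,3.22],"hand": 0},
    {"delta_pos": [-30.8,-4.7,1.5],"angular": [-1.55,-1.01,3.22],"hand": 0},
  ],
)

```text
time_s: 1.77
ee_pos: [483.7, 24.1, 235.3]
tcp_rot: [0.626, 0.719, 0.228, 0.197]
contact_force: [0.3, 0.7, -0.8]
gripper_width: 85.5
finger_force: 0.0
```

```bash
python3 -c "
from h import *
plan(BASE+142*ZS,rot(-ZS,XS),1)
plan(BASE+80*ZS,rot(-ZS,XS),4)
a=viewer.grab_frame('side')[:,:,::-1];b=viewer.grab_frame('top')[:,:,::-1]
cv2.imwrite('pics/s1.png',np.hstack([cv2.resize(a[150:260,230:330],(400,440)),cv2.resize(b[110:220,220:320],(400,440))]))"
```

```text
1 rows d [ 0.62 -1.64  0.47] |d| 1.8188263814607237 w [ 0.09 -0.1  -0.12] |w| 0.17879924706849049 q [-0.   -0.16 -0.85  0.27  0.08  1.46] t 1.7667
4 rows d [ 0.14 -0.43 15.62] |d| 15.623980671900924 w [ 0.02 -0.03 -0.03] |w| 0.04469981176712262 q [-0.   -0.16 -0.85  0.27  0.08  1.46] t 1.7667
```

View pics/s1.png

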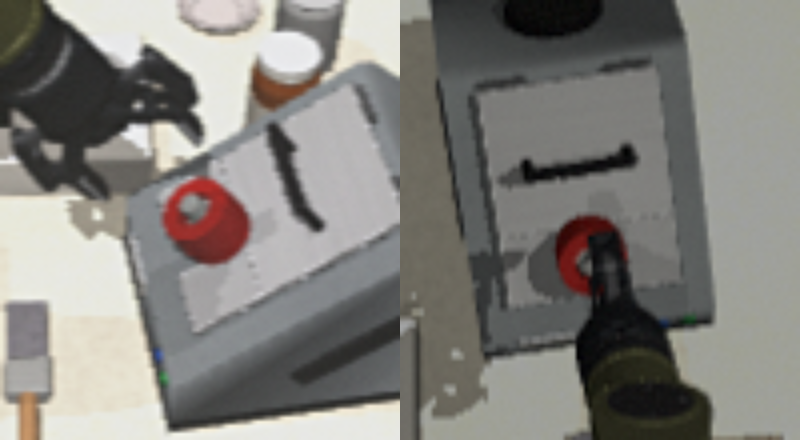

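```bash
python3 -c "
from h import *
p=sensors.get_state()['ee_pos']
def cr(n,P):
  q=proj(n,P);return (q-[230,150])*4 if n=='side' else (q-[220,110])*4+[400,0]
for n in('side','top'):
  print(n,'tips',cr(n,p+12*-ZS+50*XS),cr(n,p-12*ZS-50*XS),'mid',cr(n,p-12*ZS),'stud',cr(n,BASE+58*ZS),'nut top',cr(n,BASE+48*ZS),'nut bot',cr(n,BASE),'handle',cr(n,BASE+85*XS+35*ZS+45*MY),cr(n,BASE+85*XS+35*ZS-45*MY))
"
```

```text
side tips [198.15 138.42] [ 97.26 197.99] mid [147.   168.62] stud [192.43 206.92] nut top [198.35 212.4 ] nut bot [225.86 237.88] handle [276.63 134.04] [304.47 211.18]
top tips [594.46 235.14] [609.53 342.88] mid [602.09 289.67] stud [590.64 258.68] nut top [589.56 254.69] nut bot [584.52 236.12] handle [524.84 168.04] [626.03 152.08]
```

Request:
play_rows(
  plan=[
    {"delta_pos": [0.1,-0.4,13.5],"angular": [0,0,0],"hand": 0},
    {"delta_pos": [0.1,-0.4,13.5],"angular": [0,0,0],"hand": 0},
    {"delta_pos": [0.1,-0.4,13.5],"angular": [0,0,0],"hand": 0},
    {"delta_pos": [0.1,-0.4,13.5],"angular": [0,0,0],"hand": 0},
    {"delta_pos": [0,0,0],"angular": [0,0,0],"hand": 0},
  ],
)

```text
time_s: 2.28
ee_pos: [512.6, 31.2, 187.9]
tcp_rot: [0.625, 0.721, 0.227, 0.195]
contact_force: [-0.4, -0.3, -0.1]
gripper_width: 85.1
finger_force: 0.0
```

```bash
python3 -c "
from h import *
plan(BASE+27*ZS,rot(-ZS,XS),6)
p=sensors.get_state()['ee_pos'];R=Ro.from_quat(sensors.get_state()['tcp_rot']).as_matrix()
a=viewer.grab_frame('side')[:,:,::-1];b=viewer.grab_frame('top')[:,:,::-1]
cv2.imwrite('pics/s2.png',np.hstack([cv2.resize(a[160:235,240:315],(400,400)),cv2.resize(b[140:215,230:305],(400,400))]))
f=400/75
def cr(n,P):
  q=proj(n,P);return (q-[240,160])*f if n=='side' else (q-[230,140])*f+[400,0]
for n in('side','top'):
  for k in(-57,57):
    print(n,[cr(n,p+R@[e,k,5]) for e in(-11,11)],[cr(n,p+R@[e,k,-20]) for e in(-11,11)])
  print('stud',cr(n,BASE+58*ZS),'tcp',cr(n,p))
"
```

```text
6 rows d [-0.42  0.25  9.95] |d| 9.95733753196652 w [-0.04 -0.04  0.01] |w| 0.05830033064122651 q [ 0.02 -0.04 -0.9   0.11  0.07  1.47] t 2.2833
side [array([110.87, 258.71]), array([104.48, 233.03])] [array([ 89.49, 240.58]), array([ 83.27, 214.74])]
side [array([262.04, 171.96]), array([253.62, 146.54])] [array([242.27, 151.95]), array([233.97, 126.39])]
stud [203.23 222.56] tcp [177.52 199.37]
top [array([628.68, 276.65]), array([596.01, 281.99])] [array([632.89, 291.29]), array([599.76, 296.71])]
top [array([606.09, 116.26]), array([572.51, 121.68])] [array([610.09, 129.03]), array([576.03, 134.53])]
stud [600.85 184.9 ] tcp [601.75 202.95]
```

View pics/s2.png

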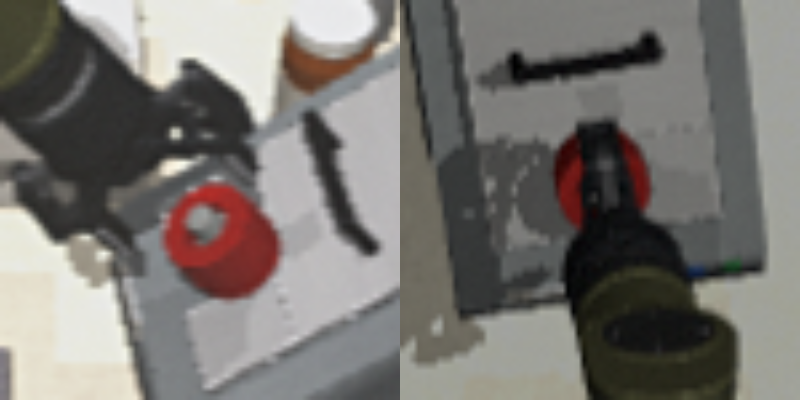

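```bash
python3 -c "
from h import *
st=sensors.get_state();p=st['ee_pos'];R=Ro.from_quat(st['tcp_rot']).as_matrix()
f=400/75
for k in(-40,-60,-90,-120,-150,-180,-210): print(k,[(proj('top',p+R@[e,0,k])-[230,140])*f+[400,0] for e in (-38,0,38)],(proj('side',p+R@[0,0,k])-[240,160])*f)
b=viewer.grab_frame('top')[:,:,::-1]
cv2.imwrite('pics/s3.png',cv2.resize(b[150:210,240:300],(600,600),interpolation=2))
"
```

```text
-40 [array([667.03, 215.25]), array([608.36, 224.79]), array([549.6 , 234.34])] [144.24 166.75]
-60 [array([670.96, 226.76]), array([611.61, 236.41]), array([552.18, 246.08])] [126.88 150.64]
-90 [array([677.01, 244.52]), array([616.63, 254.35]), array([556.16, 264.2 ])] [100.05 125.74]
-120 [array([683.28, 262.91]), array([621.83, 272.94]), array([560.29, 282.97])] [72.2  99.89]
-150 [array([689.77, 281.97]), array([627.22, 292.19]), array([564.57, 302.42])] [43.27 73.05]
-180 [array([696.51, 301.73]), array([632.8 , 312.15]), array([569.  , 322.59])] [13.22 45.15]
-210 [array([703.5 , 322.23]), array([638.6 , 332.87]), array([573.6 , 343.52])] [-18.04  16.14]
```

View pics/s3.png

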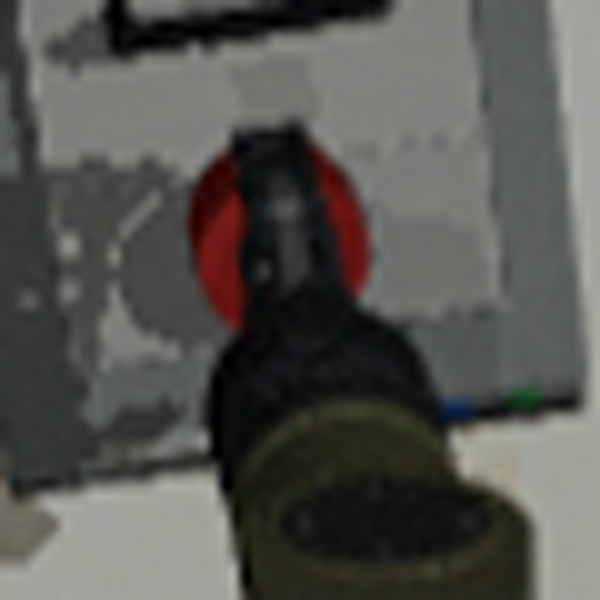

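Request:
play_rows(
  plan=[
    {"delta_pos": [0,0.2,10],"angular": [0,0,0],"hand": 0},
    {"delta_pos": [0,0.2,10],"angular": [0,0,0],"hand": 0},
    {"delta_pos": [0,0.2,10],"angular": [0,0,0],"hand": 0},
    {"delta_pos": [0,0.2,10],"angular": [0,0,0],"hand": 0},
    {"delta_pos": [0,0.2,10],"angular": [0,0,0],"hand": 0},
    {"delta_pos": [0,0.2,9.5],"angular": [0,0,0],"hand": 0},
    {"delta_pos": [0,0,0],"angular": [0,0,0],"hand": 0},
  ],
)

```text
time_s: 3.02
ee_pos: [548.3, 35.7, 142.1]
tcp_rot: [0.625, 0.72, 0.228, 0.196]
contact_force: [0.3, -0.1, -0.9]
gripper_width: 85.8
finger_force: 0.0
```

Request:
play_rows(
  plan=[
    {"delta_pos": [0,0,0],"hand": 0.3},
    {"delta_pos": [0,0,0],"hand": 0.3},
    {"delta_pos": [0,0,0],"hand": 0.3},
    {"delta_pos": [0,0,0],"hand": 0.3},
    {"delta_pos": [0,0,0],"hand": 0.3},
  ],
  grip_force=20,
)

```text
invalid input at $.plan[0]: expected keys delta_pos, angular, hand
```

Request:
play_rows(
  plan=[
    {"delta_pos": [0,0,0],"angular": [0,0,0],"hand": 0.35},
    {"delta_pos": [0,0,0],"angular": [0,0,0],"hand": 0.35},
    {"delta_pos": [0,0,0],"angular": [0,0,0],"hand": 0.35},
    {"delta_pos": [0,0,0],"angular": [0,0,0],"hand": 0.35},
    {"delta_pos": [0,0,0],"angular": [0,0,0],"hand": 0.35},
  ],
  grip_force=20,
)

```text
time_s: 3.43
ee_pos: [547.4, 35.4, 144.5]
tcp_rot: [0.625, 0.72, 0.229, 0.197]
contact_force: [-14.4, -1.3, 13.7]
gripper_width: 62.8
finger_force: 16.6
```

```bash
python3 -c "
from h import *
s=sensors.get_state();R=Ro.from_quat(s['tcp_rot']);print(R.inv().apply(s['contact_force']),R.inv().apply(s['ft_torque']),s)"
```

```text
[  0.77  -3.89 -19.48] [0.01 0.07 0.06] {'time_s': 3.4333, 'joint_positions': array([ 0.03,  0.09, -0.92, -0.05,  0.07,  1.48]), 'qd': array([-0., -0., -0., -0.,  0., -0.]), 'joint_torque': array([  0.3 , -19.8 ,  23.28,  -5.47,   0.06,  -0.03]), 'ee_pos': array([547.38,  35.38, 144.49]), 'tcp_rot': array([0.62, 0.72, 0.23, 0.2 ]), 'contact_force': array([-14.36,  -1.3 ,  13.68]), 'ft_torque': array([ 0.09,  0.02, -0.01]), 'finger_force': 16.630308392923325, 'gripper_width': 62.78745369008846}
```

Request:
play_rows(
  plan=[
    {"delta_pos": [0,0,-2.3],"angular": [0,0,0],"hand": 0.4},
    {"delta_pos": [0,0,0],"angular": [0,0,0],"hand": 0.4},
    {"delta_pos": [0,0,-0.17],"angular": [0,0,-3],"hand": 0.4},
    {"delta_pos": [0,0,-0.28],"angular": [0,0,-5],"hand": 0.4},
    {"delta_pos": [0,0,-0.39],"angular": [0,0,-7],"hand": 0.4},
    {"delta_pos": [0,0,0],"angular": [0,0,0],"hand": 0.4},
  ],
  grip_force=90,
)

```text
time_s: 3.93
ee_pos: [544.9, 35.1, 144.2]
tcp_rot: [0.525, 0.796, 0.199, 0.224]
contact_force: [-2.8, -0.1, -1.4]
gripper_width: 59.6
finger_force: 89.6
```

```bash
cat >st.py <<'E'
from h import *
s=sensors.get_state();R=Ro.from_quat(s['tcp_rot']);print('F tool',R.inv().apply(s['contact_force']),R.inv().apply(s['ft_torque']),'q',s['joint_positions'],'slope xyz',[(s['ee_pos']-BASE)@v for v in(XS,MY,ZS)],'w',s['gripper_width'],s['finger_force'],s['time_s'])
E
python3 st.py
```

```text
F tool [ 1.03 -2.87 -0.46] [ 0.87  0.43 -0.07] q [ 0.03  0.09 -0.92 -0.05  0.07  1.21] slope xyz [np.float64(0.21321038286861574), np.float64(1.7118451175480607), np.float64(32.20509971342741)] w 59.64949243678759 89.6360060304869 3.9333
```

Request:
play_rows(
  plan=[
    {"delta_pos": [0,0,-0.39],"angular": [0,0,-7],"hand": 0.4},
    {"delta_pos": [0,0,-0.39],"angular": [0,0,-7],"hand": 0.4},
    {"delta_pos": [0,0,-0.39],"angular": [0,0,-7],"hand": 0.4},
    {"delta_pos": [0,0,-0.39],"angular": [0,0,-7],"hand": 0.4},
    {"delta_pos": [0,0,-0.39],"angular": [0,0,-7],"hand": 0.4},
    {"delta_pos": [0,0,0],"angular": [0,0,0],"hand": 0.4},
  ],
)

```text
time_s: 4.43
ee_pos: [543.4, 34.7, 145.1]
tcp_rot: [0.263, 0.917, 0.123, 0.273]
contact_force: [-1.7, -0.7, -3.8]
gripper_width: 59.4
finger_force: 87.5
```

```bash
python3 st.py; python3 -c "
from h import *
a=viewer.grab_frame('side')[:,:,::-1]
cv2.imwrite('pics/s4.png',cv2.resize(a[170:230,250:320],(700,600),interpolation=2))"
```

```text
F tool [ 2.47 -2.68  2.07] [ 0.92  0.9  -0.05] q [ 0.03  0.09 -0.92 -0.04  0.07  0.61] slope xyz [np.float64(-0.550640247891462), np.float64(1.5285997143476864), np.float64(33.81993938412965)] w 59.42814274500922 87.47563135810196 4.4333
```

View pics/s4.png

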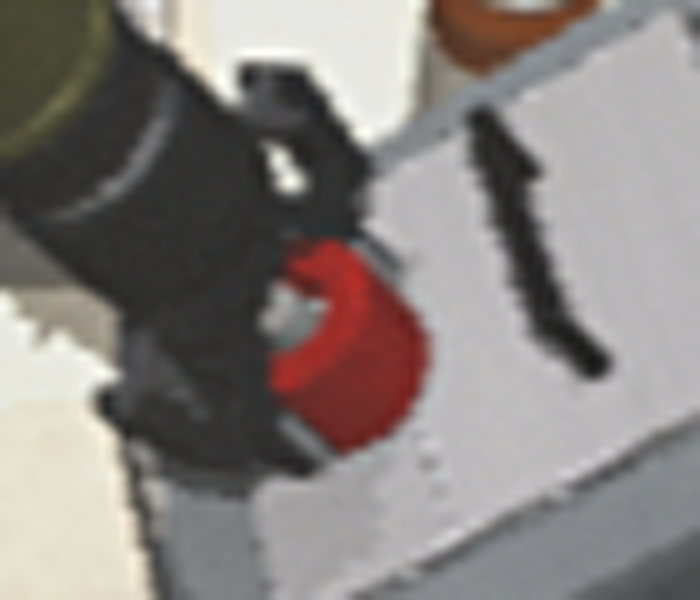

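Request:
play_rows(
  plan=[
    {"delta_pos": [0,0,-0.39],"angular": [0,0,-7],"hand": 0.4},
    {"delta_pos": [0,0,-0.39],"angular": [0,0,-7],"hand": 0.4},
    {"delta_pos": [0,0,-0.39],"angular": [0,0,-7],"hand": 0.4},
    {"delta_pos": [0,0,-0.39],"angular": [0,0,-7],"hand": 0.4},
    {"delta_pos": [0,0,-0.39],"angular": [0,0,-7],"hand": 0.4},
    {"delta_pos": [0,0,-0.39],"angular": [0,0,-7],"hand": 0.4},
    {"delta_pos": [0,0,-0.39],"angular": [0,0,-7],"hand": 0.4},
    {"delta_pos": [0,0,-0.39],"angular": [0,0,-7],"hand": 0.4},
    {"delta_pos": [0,0,-0.39],"angular": [0,0,-7],"hand": 0.4},
    {"delta_pos": [0,0,-0.39],"angular": [0,0,-7],"hand": 0.4},
  ],
)

```text
time_s: 5.32
ee_pos: [540.1, 32.8, 147.2]
tcp_rot: [-0.311, 0.903, -0.057, 0.292]
contact_force: [-3.1, -5.7, -5.3]
gripper_width: 59.4
finger_force: 87.5
```

```bash
python3 st.py
```

```text
F tool [ 8.02 -1.43  2.2 ] [0.02 1.97 0.12] q [ 0.03  0.08 -0.92 -0.03  0.06 -0.62] slope xyz [np.float64(-2.2697620994424397), np.float64(0.10731311614778408), np.float64(37.559651610254654)] w 59.41678990141337 87.5205922499299 5.3167
```

Request:
play_rows(
  plan=[
    {"delta_pos": [0,0,-0.39],"angular": [0,0,-7],"hand": 0.4},
    {"delta_pos": [0,0,-0.39],"angular": [0,0,-7],"hand": 0.4},
    {"delta_pos": [0,0,-0.39],"angular": [0,0,-7],"hand": 0.4},
    {"delta_pos": [0,0,-0.39],"angular": [0,0,-7],"hand": 0.4},
    {"delta_pos": [0,0,-0.39],"angular": [0,0,-7],"hand": 0.4},
    {"delta_pos": [0,0,-0.39],"angular": [0,0,-7],"hand": 0.4},
    {"delta_pos": [0,0,-0.39],"angular": [0,0,-7],"hand": 0.4},
    {"delta_pos": [0,0,-0.39],"angular": [0,0,-7],"hand": 0.4},
    {"delta_pos": [0,0,-0.39],"angular": [0,0,-7],"hand": 0.4},
    {"delta_pos": [0,0,0],"angular": [0,0,0],"hand": 0.4},
  ],
)

```text
time_s: 6.15
ee_pos: [539.8, 31.8, 151.4]
tcp_rot: [0.735, -0.608, 0.203, -0.22]
contact_force: [-1.8, -7.9, -4.5]
gripper_width: 59.3
finger_force: 87.5
```

```bash
python3 st.py
```

```text
F tool [7.31 5.3  2.04] [-1.45  1.32  0.06] q [ 0.02  0.07 -0.92 -0.02  0.06 -1.72] slope xyz [np.float64(-0.208839458123301), np.float64(-0.8436537867075808), np.float64(41.245981355281444)] w 59.27679891405398 87.49628491234034 6.15
```

Request:
play_rows(
  plan=[
    {"delta_pos": [0,0,-3],"angular": [0,0,0],"hand": 0.4},
    {"delta_pos": [0,0,-3],"angular": [0,0,0],"hand": 0.4},
    {"delta_pos": [0,0,-3],"angular": [0,0,0],"hand": 0.4},
    {"delta_pos": [0,0,0],"angular": [0,0,0],"hand": 0.4},
  ],
)

```text
time_s: 6.48
ee_pos: [534.8, 31.1, 159.0]
tcp_rot: [0.734, -0.61, 0.203, -0.22]
contact_force: [-2.4, -6.7, -2.7]
gripper_width: 59.9
finger_force: 87.3
```

```bash
python3 st.py
```

```text
F tool [6.13 4.58 0.35] [-1.39  1.3   0.04] q [ 0.02  0.05 -0.91  0.01  0.06 -1.71] slope xyz [np.float64(0.032551644366802225), np.float64(-0.8057768040616675), np.float64(50.39420081792663)] w 59.869448119630775 87.30418680701405 6.4833
```

Request:
play_rows(
  plan=[
    {"delta_pos": [0,0,-6],"angular": [0,0,0],"hand": 0.4},
    {"delta_pos": [0,0,-6],"angular": [0,0,0],"hand": 0.4},
    {"delta_pos": [0,0,-6],"angular": [0,0,0],"hand": 0.4},
    {"delta_pos": [0,0,-6],"angular": [0,0,0],"hand": 0.4},
    {"delta_pos": [0,0,-6],"angular": [0,0,0],"hand": 0.4},
    {"delta_pos": [0,0,-6],"angular": [0,0,0],"hand": 0.4},
    {"delta_pos": [0,0,-6],"angular": [0,0,0],"hand": 0.4},
    {"delta_pos": [0,0,-8],"angular": [0,0,0],"hand": 0.4},
    {"delta_pos": [0,0,-10],"angular": [0,0,0],"hand": 0.4},
    {"delta_pos": [0,0,-10],"angular": [0,0,0],"hand": 0.4},
  ],
)

```text
time_s: 7.32
ee_pos: [495.4, 27.9, 217.7]
tcp_rot: [0.736, -0.606, 0.202, -0.223]
contact_force: [1.4, -0.7, -3.7]
gripper_width: 59.3
finger_force: 87.3
```

```bash
python3 st.py; python3 -c "
from h import *
z=np.array([0,0,-1.])
# tray centre, tool down; y along tray closing axis
T=np.array([428.5,-299,0])
u=np.array([np.cos(-.165),np.sin(-.165),0])
R=Ro.from_quat(sensors.get_state()['tcp_rot']).as_matrix()
y=np.cross(z,np.cross(R[:,1],z));y/=np.linalg.norm(y);print('y',y,R[:,1])
plan(T+[0,0,130],rot(z,y),13)
a=viewer.grab_frame('side')[:,:,::-1]
cv2.imwrite('pics/s5.png',cv2.resize(a[130:240,220:320],(600,600),interpolation=2))"
```

```text
F tool [0.84 1.09 3.76] [-0.89  0.01 -0.05] q [ 0.01 -0.12 -0.87  0.21  0.08 -1.73] slope xyz [np.float64(1.4071179920755943), np.float64(1.5371486384502928), np.float64(121.15535298180905)] w 59.29434861075533 87.28325870353729 7.3167
y [-0.98 -0.2  -0.  ] [-0.8  -0.17 -0.57]
13 rows d [23.55 11.85  3.6 ] |d| 26.6125466874699 w [-2.69 -0.14 -0.04] |w| 2.6923729617911984 q [ 0.01 -0.12 -0.87  0.21  0.08 -1.73] t 7.3167
```

View pics/s5.png

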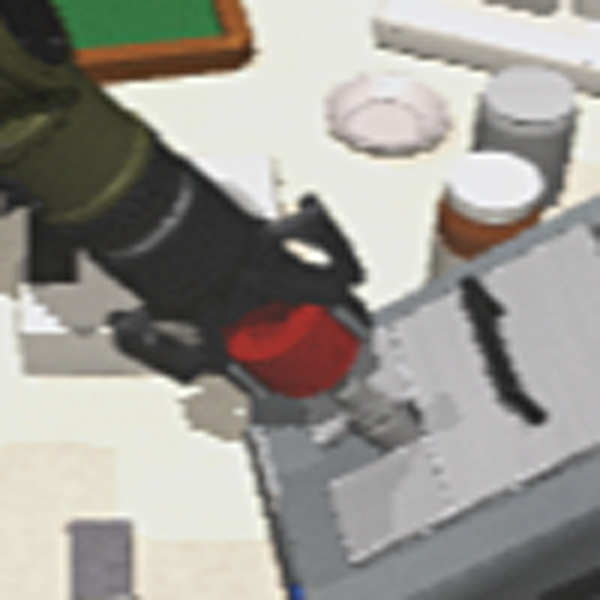

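Request:
play_rows(
  plan=[
    {"delta_pos": [23.5,11.8,3.6],"angular": [-2.69,-0.14,0],"hand": 0.4},
    {"delta_pos": [23.5,11.8,3.6],"angular": [-2.69,-0.14,0],"hand": 0.4},
    {"delta_pos": [23.5,11.8,3.6],"angular": [-2.69,-0.14,0],"hand": 0.4},
    {"delta_pos": [23.5,11.8,3.6],"angular": [-2.69,-0.14,0],"hand": 0.4},
    {"delta_pos": [23.5,11.8,3.6],"angular": [-2.69,-0.14,0],"hand": 0.4},
    {"delta_pos": [23.5,11.8,3.6],"angular": [-2.69,-0.14,0],"hand": 0.4},
    {"delta_pos": [23.5,11.8,3.6],"angular": [-2.69,-0.14,0],"hand": 0.4},
    {"delta_pos": [23.5,11.8,3.6],"angular": [-2.69,-0.14,0],"hand": 0.4},
    {"delta_pos": [23.5,11.8,3.6],"angular": [-2.69,-0.14,0],"hand": 0.4},
    {"delta_pos": [23.5,11.8,3.6],"angular": [-2.69,-0.14,0],"hand": 0.4},
  ],
)

```text
time_s: 8.2
ee_pos: [448.9, -223.9, 143.4]
tcp_rot: [0.77, -0.634, 0.047, -0.052]
contact_force: [0.8, -0.2, -3.4]
gripper_width: 59.8
finger_force: 87.4
```

Request:
play_rows(
  plan=[
    {"delta_pos": [23.5,11.8,3.6],"angular": [-2.69,-0.14,0],"hand": 0.4},
    {"delta_pos": [23.5,11.8,3.6],"angular": [-2.69,-0.14,0],"hand": 0.4},
    {"delta_pos": [23.5,11.8,3.6],"angular": [-2.69,-0.14,0],"hand": 0.4},
    {"delta_pos": [0,0,0],"angular": [0,0,0],"hand": 0.4},
    {"delta_pos": [0,0,0],"angular": [0,0,0],"hand": 0.4},
  ],
)

```text
time_s: 8.62
ee_pos: [429.7, -299.6, 129.2]
tcp_rot: [0.772, -0.636, 0.0, -0.001]
contact_force: [-0.7, -0.5, -2.7]
gripper_width: 59.5
finger_force: 87.4
```

```bash
python3 st.py; python3 -c "
from h import *
z=np.array([0,0,-1.])
T=np.array([428.5,-299,0])
R=Ro.from_quat(sensors.get_state()['tcp_rot']).as_matrix()
y=np.cross(z,np.cross(R[:,1],z));y/=np.linalg.norm(y);print(R[:,2],sensors.get_state()['ee_pos'])
plan(T+[0,0,46],rot(z,y),8)
a=viewer.grab_frame('side')[:,:,::-1];b=viewer.grab_frame('top')[:,:,::-1]
cv2.imwrite('pics/s6.png',np.hstack([cv2.resize(a[250:360,200:300],(400,440)),cv2.resize(b[160:270,300:400],(400,440))]))"
```

```text
F tool [0.38 0.8  2.67] [0.03 0.02 0.05] q [-0.61  0.34 -0.36  0.86  0.   -2.37] slope xyz [np.float64(-139.9773905887684), np.float64(-313.64774267327863), np.float64(112.00873123908153)] w 59.46155155495063 87.37340745516121 8.6167
[ 0.  0. -1.] [ 429.73 -299.56  129.15]
8 rows d [-0.09  0.15 10.39] |d| 10.39557818366757 w [-0.01  0.01  0.  ] |w| 0.01500968273427639 q [-0.61  0.34 -0.36  0.86  0.   -2.37] t 8.6167
```

View pics/s6.png

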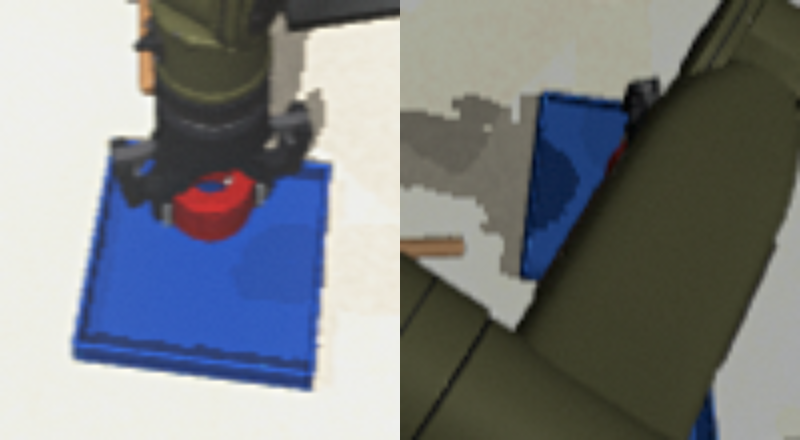

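The nut is held above the larger tray (side crop, nut at (212,205), tray spanning (75–330, 140–390)). I'm lowering it, slowly near the floor.

Request:
play_rows(
  plan=[
    {"delta_pos": [0,0,13],"angular": [0,0,0],"hand": 0.4},
    {"delta_pos": [0,0,13],"angular": [0,0,0],"hand": 0.4},
    {"delta_pos": [0,0,13],"angular": [0,0,0],"hand": 0.4},
    {"delta_pos": [0,0,13],"angular": [0,0,0],"hand": 0.4},
    {"delta_pos": [0,0,13],"angular": [0,0,0],"hand": 0.4},
    {"delta_pos": [0,0,9],"angular": [0,0,0],"hand": 0.4},
    {"delta_pos": [0,0,5],"angular": [0,0,0],"hand": 0.4},
    {"delta_pos": [0,0,3],"angular": [0,0,0],"hand": 0.4},
    {"delta_pos": [0,0,0],"angular": [0,0,0],"hand": 0.4},
  ],
)

```text
time_s: 9.47
ee_pos: [428.2, -297.4, 47.2]
tcp_rot: [0.772, -0.635, -0.001, -0.001]
contact_force: [-0.5, 0.4, -3.2]
gripper_width: 59.6
finger_force: 87.5
```

Request:
play_rows(
  plan=[
    {"delta_pos": [0,0,1],"angular": [0,0,0],"hand": 0.4},
    {"delta_pos": [0,0,1],"angular": [0,0,0],"hand": 0.4},
    {"delta_pos": [0,0,1],"angular": [0,0,0],"hand": 0.4},
    {"delta_pos": [0,0,1],"angular": [0,0,0],"hand": 0.4},
    {"delta_pos": [0,0,1],"angular": [0,0,0],"hand": 0.4},
    {"delta_pos": [0,0,0],"angular": [0,0,0],"hand": 0.4},
  ],
)

```text
time_s: 9.97
ee_pos: [428.2, -297.8, 42.2]
tcp_rot: [0.772, -0.635, -0.001, -0.001]
contact_force: [-0.3, -0.4, -3.2]
gripper_width: 59.8
finger_force: 87.5
```

Request:
play_rows(
  plan=[
    {"delta_pos": [0,0,1],"angular": [0,0,0],"hand": 0.4},
    {"delta_pos": [0,0,1],"angular": [0,0,0],"hand": 0.4},
    {"delta_pos": [0,0,1],"angular": [0,0,0],"hand": 0.4},
    {"delta_pos": [0,0,1],"angular": [0,0,0],"hand": 0.4},
    {"delta_pos": [0,0,0],"angular": [0,0,0],"hand": 0.4},
  ],
)

```text
time_s: 10.38
ee_pos: [428.1, -297.7, 38.1]
tcp_rot: [0.772, -0.635, -0.001, -0.001]
contact_force: [-0.3, -0.5, -3.6]
gripper_width: 59.1
finger_force: 87.5
```

Request:
play_rows(
  plan=[
    {"delta_pos": [0,0,0.7],"angular": [0,0,0],"hand": 0.4},
    {"delta_pos": [0,0,0.7],"angular": [0,0,0],"hand": 0.4},
    {"delta_pos": [0,0,0.7],"angular": [0,0,0],"hand": 0.4},
    {"delta_pos": [0,0,0],"angular": [0,0,0],"hand": 0.4},
  ],
)

```text
time_s: 10.72
ee_pos: [428.2, -297.8, 36.1]
tcp_rot: [0.772, -0.635, -0.001, -0.001]
contact_force: [-0.5, -0.2, -2.6]
gripper_width: 59.5
finger_force: 87.5
```

Request:
play_rows(
  plan=[
    {"delta_pos": [0,0,0.7],"angular": [0,0,0],"hand": 0.4},
    {"delta_pos": [0,0,0.7],"angular": [0,0,0],"hand": 0.4},
    {"delta_pos": [0,0,0],"angular": [0,0,0],"hand": 0.4},
  ],
)

```text
time_s: 10.97
ee_pos: [428.2, -297.7, 34.7]
tcp_rot: [0.772, -0.635, -0.001, -0.001]
contact_force: [-0.9, -0.5, -3.8]
gripper_width: 59.7
finger_force: 87.5
```

Request:
play_rows(
  plan=[
    {"delta_pos": [0,0,0.7],"angular": [0,0,0],"hand": 0.4},
    {"delta_pos": [0,0,0.7],"angular": [0,0,0],"hand": 0.4},
    {"delta_pos": [0,0,0],"angular": [0,0,0],"hand": 0.4},
  ],
)

```text
time_s: 11.22
ee_pos: [428.2, -297.8, 33.3]
tcp_rot: [0.772, -0.635, -0.001, -0.001]
contact_force: [-0.4, -0.8, -3.1]
gripper_width: 59.5
finger_force: 87.5
```

Request:
play_rows(
  plan=[
    {"delta_pos": [0,0,0.7],"angular": [0,0,0],"hand": 0.4},
    {"delta_pos": [0,0,0.7],"angular": [0,0,0],"hand": 0.4},
    {"delta_pos": [0,0,0],"angular": [0,0,0],"hand": 0.4},
  ],
)

```text
time_s: 11.47
ee_pos: [428.2, -297.7, 31.9]
tcp_rot: [0.772, -0.635, -0.001, -0.001]
contact_force: [-0.3, 0.3, -4.0]
gripper_width: 59.6
finger_force: 87.5
```

Request:
play_rows(
  plan=[
    {"delta_pos": [0,0,0.7],"angular": [0,0,0],"hand": 0.4},
    {"delta_pos": [0,0,0.7],"angular": [0,0,0],"hand": 0.4},
    {"delta_pos": [0,0,0],"angular": [0,0,0],"hand": 0.4},
  ],
)

```text
time_s: 11.72
ee_pos: [428.2, -297.7, 30.5]
tcp_rot: [0.772, -0.635, -0.001, -0.001]
contact_force: [0.3, -0.2, -2.8]
gripper_width: 59.4
finger_force: 87.5
```

```bash
python3 -c "
from h import *
p=sensors.get_state()['ee_pos']
a=viewer.grab_frame('side')[:,:,::-1]
cv2.imwrite('pics/s7.png',cv2.resize(a[270:350,210:290],(640,600)))
f=np.array([8,7.5])
print((proj('side',p)-[210,270])*f,(proj('side',[p[0],p[1]-31,5])-[210,270])*f,(proj('side',[p[0],p[1]-31,53])-[210,270])*f)"
```

```text
[324.88 312.43] [326.76 411.57] [327.33 363.28]
```

View pics/s7.png

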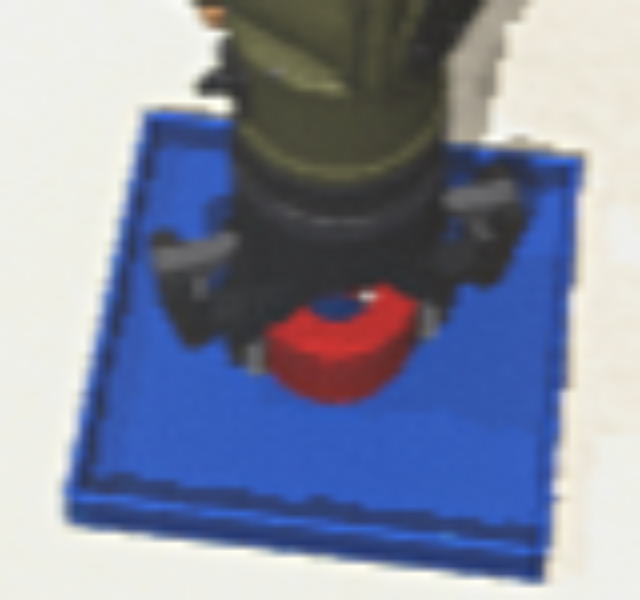

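Request:
play_rows(
  plan=[
    {"delta_pos": [0,0,0.7],"angular": [0,0,0],"hand": 0.4},
    {"delta_pos": [0,0,0.7],"angular": [0,0,0],"hand": 0.4},
    {"delta_pos": [0,0,0.7],"angular": [0,0,0],"hand": 0.4},
    {"delta_pos": [0,0,0],"angular": [0,0,0],"hand": 0.4},
  ],
)

```text
time_s: 12.1
ee_pos: [428.2, -297.7, 28.4]
tcp_rot: [0.772, -0.635, -0.001, -0.001]
contact_force: [-0.4, 0.9, -4.0]
gripper_width: 59.5
finger_force: 87.5
```

Request:
play_rows(
  plan=[
    {"delta_pos": [0,0,0.7],"angular": [0,0,0],"hand": 0.4},
    {"delta_pos": [0,0,0.7],"angular": [0,0,0],"hand": 0.4},
    {"delta_pos": [0,0,0.7],"angular": [0,0,0],"hand": 0.4},
    {"delta_pos": [0,0,0],"angular": [0,0,0],"hand": 0.4},
  ],
)

```text
time_s: 12.43
ee_pos: [428.2, -297.7, 26.3]
tcp_rot: [0.772, -0.635, -0.001, -0.001]
contact_force: [0.4, -0.6, -4.0]
gripper_width: 59.6
finger_force: 87.5
```

Request:
play_rows(
  plan=[
    {"delta_pos": [0,0,0.6],"angular": [0,0,0],"hand": 0.4},
    {"delta_pos": [0,0,0.6],"angular": [0,0,0],"hand": 0.4},
    {"delta_pos": [0,0,0.6],"angular": [0,0,0],"hand": 0.4},
    {"delta_pos": [0,0,0],"angular": [0,0,0],"hand": 0.4},
  ],
)

```text
time_s: 12.77
ee_pos: [428.2, -297.7, 24.5]
tcp_rot: [0.772, -0.635, -0.001, -0.001]
contact_force: [-0.3, -0.5, -3.6]
gripper_width: 59.7
finger_force: 87.5
```

Request:
play_rows(
  plan=[
    {"delta_pos": [0,0,0.6],"angular": [0,0,0],"hand": 0.4},
    {"delta_pos": [0,0,0.6],"angular": [0,0,0],"hand": 0.4},
    {"delta_pos": [0,0,0.6],"angular": [0,0,0],"hand": 0.4},
    {"delta_pos": [0,0,0],"angular": [0,0,0],"hand": 0.4},
  ],
)

```text
time_s: 13.1
ee_pos: [428.2, -297.7, 22.7]
tcp_rot: [0.772, -0.635, -0.001, -0.001]
contact_force: [0.3, -0.1, -3.6]
gripper_width: 59.3
finger_force: 87.5
```

```bash
python3 -c "
from h import *
p=sensors.get_state()['ee_pos']
a=viewer.grab_frame('side')
h=cv2.cvtColor(a,cv2.COLOR_RGB2HSV);H,S,V=cv2.split(h)
m=(((H<8)|(H>172))&(S>120)&(V>50))[270:350,210:290]
m[:,:]&=True
ys,xs=np.nonzero(m);k=abs(xs-41)<3
print('bottom',ys[k].max()+270,'top',ys[k].min()+270,'x',xs.min()+210,xs.max()+210)
d=p[:2]-viewer.calibration('side')['world_from_camera'][:2,3];d/=np.linalg.norm(d)
for z in(0,5,10,15): print(z,proj('side',[*(p[:2]-31*d),z]),proj('side',[*(p[:2]-31*d),z+48]))"
```

```text
bottom 323 top 313 x 243 261
0 [250.49 325.52] [250.55 319.13]
5 [250.5  324.88] [250.55 318.44]
10 [250.5  324.23] [250.56 317.74]
15 [250.51 323.57] [250.57 317.04]
```

Request:
play_rows(
  plan=[
    {"delta_pos": [0,0,0.5],"angular": [0,0,0],"hand": 0.4},
    {"delta_pos": [0,0,0.5],"angular": [0,0,0],"hand": 0.4},
    {"delta_pos": [0,0,0.5],"angular": [0,0,0],"hand": 0.4},
    {"delta_pos": [0,0,0.5],"angular": [0,0,0],"hand": 0.4},
    {"delta_pos": [0,0,0],"angular": [0,0,0],"hand": 0.4},
  ],
)

```text
time_s: 13.57
ee_pos: [428.3, -297.8, 22.1]
tcp_rot: [0.772, -0.635, -0.0, -0.001]
contact_force: [-3.5, 2.1, 7.8]
gripper_width: 59.6
finger_force: 94.3
```

```bash
python3 st.py
```

```text
F tool [-2.79  3.01 -7.75] [-0.5  -0.53 -0.01] q [-0.61  0.46 -0.51  0.6   0.   -2.37] slope xyz [np.float64(-202.31558147576789), np.float64(-311.7274937541131), np.float64(24.989569933400208)] w 59.62606657427392 94.30803860560445 13.5667
```

Contact at TCP z of about 22.4, with the load change showing the nut's weight is now on the floor. I'm releasing.

Request:
play_rows(
  plan=[
    {"delta_pos": [0,0,-0.4],"angular": [0,0,0],"hand": 0.35},
    {"delta_pos": [0,0,0],"angular": [0,0,0],"hand": 0.3},
    {"delta_pos": [0,0,0],"angular": [0,0,0],"hand": 0.2},
    {"delta_pos": [0,0,0],"angular": [0,0,0],"hand": 0.1},
    {"delta_pos": [0,0,0],"angular": [0,0,0],"hand": 0},
    {"delta_pos": [0,0,0],"angular": [0,0,0],"hand": 0},
    {"delta_pos": [0,0,0],"angular": [0,0,0],"hand": 0},
  ],
  grip_force=20,
)

```text
time_s: 14.15
ee_pos: [428.4, -297.9, 21.1]
tcp_rot: [0.772, -0.635, -0.001, -0.001]
contact_force: [-0.5, 0.3, -0.9]
gripper_width: 85.6
finger_force: 0.0
```

```bash
python3 st.py
```

```text
F tool [-0.37  0.39  0.87] [-0.02  0.01  0.01] q [-0.61  0.47 -0.51  0.6   0.   -2.37] slope xyz [np.float64(-202.8674363004483), np.float64(-311.7662243454466), np.float64(24.134880168079953)] w 85.57882155313628 0.0 14.15
```

Request:
play_rows(
  plan=[
    {"delta_pos": [0,0,-8],"angular": [0,0,0],"hand": 0},
    {"delta_pos": [0,0,-15],"angular": [0,0,0],"hand": 0},
    {"delta_pos": [0,0,-25],"angular": [0,0,0],"hand": 0},
    {"delta_pos": [0,0,-30],"angular": [0,0,0],"hand": 0},
    {"delta_pos": [0,0,-30],"angular": [0,0,0],"hand": 0},
    {"delta_pos": [0,0,-30],"angular": [0,0,0],"hand": 0},
    {"delta_pos": [0,0,-30],"angular": [0,0,0],"hand": 0},
    {"delta_pos": [0,0,-20],"angular": [0,0,0],"hand": 0},
  ],
)

```text
time_s: 14.82
ee_pos: [429.1, -298.6, 213.0]
tcp_rot: [0.772, -0.635, 0.001, -0.001]
contact_force: [0.8, -0.5, -0.5]
gripper_width: 85.4
finger_force: 0.0
```

```bash
python3 - <<'E'
from h import *
R={"side":(285,175,318,220),"top":(240,135,290,165)}
E={}
for n,(x0,y0,x1,y1) in R.items():
    a=viewer.grab_frame(n);h=cv2.cvtColor(a,cv2.COLOR_RGB2HSV)
    V=h[:,:,2];m=np.zeros(V.shape,np.uint8);m[y0:y1,x0:x1]=(V[y0:y1,x0:x1]<70)*255
    cs=sorted(cv2.findContours(m,0,2)[0],key=cv2.contourArea)[-1]
    print(n,cv2.contourArea(cs),cv2.minAreaRect(cs))
    for y in range(y0,y1):
        xs=np.nonzero(m[y])[0]
        if len(xs): print(y,xs.min(),xs.max(),end='; ')
    print()
    r=((h[:,:,0]<8)|(h[:,:,0]>172))&(h[:,:,1]>120)&(h[:,:,2]>50)
    b=(220,280,300,345) if n=="side" else(335,185,380,235)
    q=np.zeros(V.shape,np.uint8);q[b[1]:b[3],b[0]:b[2]]=r[b[1]:b[3],b[0]:b[2]]*255
    c=max(cv2.findContours(q,0,2)[0],key=cv2.contourArea);print("nut",cv2.boundingRect(c),cv2.contourArea(c))
    cen=cv2.minAreaRect(c)[0];E[n]=cen
print("nut tri",tri(E["side"],E["top"]))
for s_,t_ in(((301.5,192.5),(264.5,150.5)),((303,194),(264.5,150.5))): print(tri(s_,t_))
print("pred",BASE+85*XS+35*ZS)
E
```

```text
side 52.5 ((302.7414245605469, 194.1034393310547), (28.597082138061523, 4.642383575439453), 68.19859313964844)
181 297 298; 182 297 299; 183 298 300; 184 298 300; 185 298 301; 186 298 302; 187 299 302; 188 299 301; 189 299 301; 190 300 301; 191 300 302; 192 300 302; 193 301 302; 194 301 303; 195 301 303; 196 302 304; 197 302 304; 198 302 304; 199 303 305; 200 303 305; 201 303 305; 202 304 306; 203 305 307; 204 288 308; 205 288 309; 206 289 310; 207 289 309; 
nut (242, 300, 20, 25) 361.5
top 77.5 ((263.9563293457031, 150.72698974609375), (5.529667854309082, 28.596282958984375), 80.90972137451172)
146 276 277; 147 240 277; 148 240 278; 149 240 278; 150 240 278; 151 240 277; 152 240 271; 153 240 266; 154 240 261; 155 240 253; 156 240 241; 157 241 241; 158 241 241; 159 241 241; 160 241 242; 161 241 242; 162 242 242; 163 242 243; 164 242 243; 
nut (347, 200, 9, 9) 25.5
nut tri (array([ 440.12, -286.37,    8.42]), np.float64(18.394464215508027))
(array([608.48,  40.62, 199.86]), np.float64(1.1285470272406133))
(array([612.82,  40.72, 191.51]), np.float64(2.398791115094877))
pred [612.31  42.83 195.11]
```

```bash
cat >> h.py <<'E'
H=np.array([607.5,41,201.])
HG=H+70*XS-39*ZS
def hatch(th,tilt,off=5):
    "tool pose gripping bar with hatch at th deg, tool turned by tilt deg"
    T=Ro.from_rotvec(MY*np.radians(th)); B=HG+T.apply(H-HG)
    Q=Ro.from_rotvec(MY*np.radians(tilt)); return B+off*Q.apply(ZS),rot(Q.apply(-ZS),Q.apply(-XS))
E
python3 -c "
from h import *
print(hatch(0,0)[0],hatch(30,15)[0],hatch(72,38)[0])
P,R=hatch(0,0,75)
plan(P,R,15)"
```

```text
[604.66  40.6  205.1 ] [612.32  41.68 246.65] [654.58  47.62 287.47]
15 rows d [-20.47 -13.2    0.38] |d| 24.363377429885073 w [2.31 0.05 0.21] |w| 2.3196265533587104 q [-0.61  0.27 -0.22  1.07  0.   -2.37] t 14.9167
```

Request:
play_rows(
  plan=[
    {"delta_pos": [-20.5,-13.2,0.4],"angular": [2.31,0.05,0.21],"hand": 0},
    {"delta_pos": [-20.5,-13.2,0.4],"angular": [2.31,0.05,0.21],"hand": 0},
    {"delta_pos": [-20.5,-13.2,0.4],"angular": [2.31,0.05,0.21],"hand": 0},
    {"delta_pos": [-20.5,-13.2,0.4],"angular": [2.31,0.05,0.21],"hand": 0},
    {"delta_pos": [-20.5,-13.2,0.4],"angular": [2.31,0.05,0.21],"hand": 0},
    {"delta_pos": [-20.5,-13.2,0.4],"angular": [2.31,0.05,0.21],"hand": 0},
    {"delta_pos": [-20.5,-13.2,0.4],"angular": [2.31,0.05,0.21],"hand": 0},
    {"delta_pos": [-20.5,-13.2,0.4],"angular": [2.31,0.05,0.21],"hand": 0},
    {"delta_pos": [-20.5,-13.2,0.4],"angular": [2.31,0.05,0.21],"hand": 0},
    {"delta_pos": [-20.5,-13.2,0.4],"angular": [2.31,0.05,0.21],"hand": 0},
  ],
)

```text
time_s: 15.75
ee_pos: [519.2, -72.2, 228.1]
tcp_rot: [0.745, -0.637, 0.129, -0.153]
contact_force: [0.1, 0.3, -0.7]
gripper_width: 85.6
finger_force: 0.0
```

Request:
play_rows(
  plan=[
    {"delta_pos": [-20.5,-13.2,0.4],"angular": [2.31,0.05,0.21],"hand": 0},
    {"delta_pos": [-20.5,-13.2,0.4],"angular": [2.31,0.05,0.21],"hand": 0},
    {"delta_pos": [-20.5,-13.2,0.4],"angular": [2.31,0.05,0.21],"hand": 0},
    {"delta_pos": [-20.5,-13.2,0.4],"angular": [2.31,0.05,0.21],"hand": 0},
    {"delta_pos": [-20.5,-13.2,0.4],"angular": [2.31,0.05,0.21],"hand": 0},
    {"delta_pos": [0,0,0],"angular": [0,0,0],"hand": 0},
  ],
)

```text
time_s: 16.25
ee_pos: [562.8, 39.7, 257.9]
tcp_rot: [0.721, -0.626, 0.193, -0.228]
contact_force: [0.2, -0.8, 0.9]
gripper_width: 85.3
finger_force: 0.0
```

```bash
python3 -c "
from h import *
P,R=hatch(0,0,5)
plan(P,R,8)"
```

```text
8 rows d [ 0.66 -0.49  8.38] |d| 8.42178793329138 w [ 0.03  0.05 -0.01] |w| 0.06354071169670109 q [ 0.04 -0.03 -0.68  0.33  0.07 -1.66] t 16.25
```

Request:
play_rows(
  plan=[
    {"delta_pos": [0.6,-0.4,10],"angular": [0,0,0],"hand": 0},
    {"delta_pos": [0.6,-0.4,10],"angular": [0,0,0],"hand": 0},
    {"delta_pos": [0.6,-0.4,10],"angular": [0,0,0],"hand": 0},
    {"delta_pos": [0.6,-0.4,10],"angular": [0,0,0],"hand": 0},
    {"delta_pos": [0.6,-0.4,9],"angular": [0,0,0],"hand": 0},
    {"delta_pos": [0.6,-0.4,7],"angular": [0,0,0],"hand": 0},
    {"delta_pos": [0.6,-0.4,6],"angular": [0,0,0],"hand": 0},
    {"delta_pos": [0.6,-0.4,5],"angular": [0,0,0],"hand": 0},
    {"delta_pos": [0,0,0],"angular": [0,0,0],"hand": 0},
  ],
)

```text
time_s: 17.0
ee_pos: [604.4, 37.6, 203.6]
tcp_rot: [0.72, -0.628, 0.193, -0.226]
contact_force: [-1.1, 1.3, 0.6]
gripper_width: 85.2
finger_force: 0.0
```

Request:
play_rows(
  plan=[
    {"delta_pos": [0,0,0],"angular": [0,0,0],"hand": 0.3},
    {"delta_pos": [0,0,0],"angular": [0,0,0],"hand": 0.5},
    {"delta_pos": [0,0,0],"angular": [0,0,0],"hand": 0.6},
    {"delta_pos": [0,0,0],"angular": [0,0,0],"hand": 0.7},
    {"delta_pos": [0,0,0],"angular": [0,0,0],"hand": 0.8},
    {"delta_pos": [0,0,0],"angular": [0,0,0],"hand": 0.9},
    {"delta_pos": [0,0,0],"angular": [0,0,0],"hand": 1},
    {"delta_pos": [0,0,0],"angular": [0,0,0],"hand": 1},
  ],
  grip_force=20,
)

```text
time_s: 17.67
ee_pos: [604.9, 38.0, 205.7]
tcp_rot: [0.719, -0.627, 0.194, -0.227]
contact_force: [0.4, 0.1, 2.3]
gripper_width: 11.1
finger_force: 21.2
```

```bash
python3 st.py;python3 -c "
from h import *
P,R=hatch(0,0,5)
plan(P,R,1)"
```

```text
F tool [-0.04 -1.63 -1.67] [-0.23 -0.07 -0.01] q [ 0.03  0.1  -0.7   0.17  0.07 -1.66] slope xyz [np.float64(84.54118555518407), np.float64(-3.7927960224352764), np.float64(48.27117969365769)] w 11.118542557318092 21.172212660312653 17.6667
1 rows d [-2.65  0.29  0.58] |d| 2.7287612246618442 w [ 0.24  0.23 -0.23] |w| 0.40702597970337756 q [ 0.03  0.1  -0.7   0.17  0.07 -1.66] t 17.6667
```

```bash
python3 -c "
from h import *
H[:]=H-3.8*MY;HG[:]=HG-3.8*MY
import h
class S:pass
# ideal chain of segments
def seg(a,b,N):
  (p0,R0),(P,R)=a,b
  w=(R0.inv()*R).as_rotvec()/N;S=sum(Ro.from_rotvec(w*k).as_matrix() for k in range(N))
  print(np.linalg.solve(S,R0.inv().apply(P-p0)),np.degrees(w))
k=[(0,0),(24,12),(48,25),(75,40)]
for a,b in zip(k,k[1:]): seg(hatch(*a),hatch(*b),8)"
```

```text
[ 0.   -2.58 -3.38] [-1.5  0.  -0. ]
[-0.   -3.22 -2.82] [-1.63 -0.    0.  ]
[ 0.   -4.19 -2.41] [-1.88  0.   -0.  ]
```

Request:
play_rows(
  plan=[
    {"delta_pos": [0,0,0],"angular": [0,0,0],"hand": 1},
    {"delta_pos": [0,0,0],"angular": [0,0,0],"hand": 1},
    {"delta_pos": [0,-2.6,-3.4],"angular": [-1.5,0,0],"hand": 1},
    {"delta_pos": [0,-2.6,-3.4],"angular": [-1.5,0,0],"hand": 1},
    {"delta_pos": [0,-2.6,-3.4],"angular": [-1.5,0,0],"hand": 1},
    {"delta_pos": [0,-2.6,-3.4],"angular": [-1.5,0,0],"hand": 1},
    {"delta_pos": [0,0,0],"angular": [0,0,0],"hand": 1},
  ],
  grip_force=50,
)

```text
time_s: 18.25
ee_pos: [604.5, 37.9, 219.6]
tcp_rot: [0.731, -0.637, 0.158, -0.186]
contact_force: [1.7, 1.0, -2.3]
gripper_width: 10.4
finger_force: 50.4
```

```bash
python3 st.py
```

```text
F tool [-0.72 -0.49  2.85] [-0.9  -0.01  0.06] q [ 0.04  0.12 -0.55  0.41  0.05 -1.66] slope xyz [np.float64(92.0945582713768), np.float64(-3.8126834344456375), np.float64(59.888087699421796)] w 10.401832608159781 50.36492049694061 18.25
```

Request:
play_rows(
  plan=[
    {"delta_pos": [0,-2.6,-3.4],"angular": [-1.5,0,0],"hand": 1},
    {"delta_pos": [0,-2.6,-3.4],"angular": [-1.5,0,0],"hand": 1},
    {"delta_pos": [0,-2.6,-3.4],"angular": [-1.5,0,0],"hand": 1},
    {"delta_pos": [0,-2.6,-3.4],"angular": [-1.5,0,0],"hand": 1},
    {"delta_pos": [0,-3.2,-2.8],"angular": [-1.63,0,0],"hand": 1},
    {"delta_pos": [0,-3.2,-2.8],"angular": [-1.63,0,0],"hand": 1},
    {"delta_pos": [0,-3.2,-2.8],"angular": [-1.63,0,0],"hand": 1},
    {"delta_pos": [0,-3.2,-2.8],"angular": [-1.63,0,0],"hand": 1},
    {"delta_pos": [0,0,0],"angular": [0,0,0],"hand": 1},
  ],
)

```text
time_s: 19.0
ee_pos: [611.1, 38.8, 248.1]
tcp_rot: [0.747, -0.651, 0.084, -0.101]
contact_force: [-9.5, -0.6, -3.4]
gripper_width: 10.2
finger_force: 50.6
```

```bash
python3 st.py; python3 -c "
from h import *
P,R=hatch(36,18.5)
plan(P-3.8*MY,R,1)"
```

```text
F tool [-0.66 10.11  0.83] [-2.33 -0.05  0.01] q [ 0.05  0.23 -0.23  0.85  0.03 -1.65] slope xyz [np.float64(113.90114457200876), np.float64(-3.8421523629369823), np.float64(79.43939107746928)] w 10.17829820440134 50.636942982673645 19.0
1 rows d [ 1.05 -7.18 -4.41] |d| 8.485649062631014 w [ 1.36  0.33 -0.19] |w| 1.4113679621340303 q [ 0.05  0.23 -0.23  0.85  0.03 -1.65] t 19.0
```

```bash
cat > ang.py <<'E'
from h import *
s_=sensors.get_state();R=Ro.from_quat(s_['tcp_rot']).as_matrix()
B=s_['ee_pos']+5*R[:,2]
v=B-HG;v0=H-HG;f=lambda u:np.degrees(np.arctan2(u@ZS,-u@XS))
print('angle',f(v)-f(v0),'radius',np.hypot(v@ZS,v@XS),'tilt',np.degrees(np.arcsin(-R[:,2]@XS)))
E
python3 ang.py; python3 -c "
from h import *
P,R=hatch(55,28);plan(P-3.8*MY,R,9)
P,R=hatch(75,40);plan(P-3.8*MY,R,18)"
```

```text
angle 30.24575369992717 radius 82.55295594243266 tilt 19.858322254201344
9 rows d [ 0.11 -3.15 -2.38] |d| 3.950779929258153 w [-0.9   0.04 -0.02] |w| 0.9055161842779026 q [ 0.05  0.23 -0.23  0.85  0.03 -1.65] t 19.0
18 rows d [ 0.05 -2.91 -2.01] |d| 3.5406439717843434 w [-1.12  0.02 -0.01] |w| 1.1191299879960621 q [ 0.05  0.23 -0.23  0.85  0.03 -1.65] t 19.0
```

Request:
play_rows(
  plan=[
    {"delta_pos": [0,-3.1,-2.4],"angular": [-0.9,0,0],"hand": 1},
    {"delta_pos": [0,-3.1,-2.4],"angular": [-0.9,0,0],"hand": 1},
    {"delta_pos": [0,-3.1,-2.4],"angular": [-0.9,0,0],"hand": 1},
    {"delta_pos": [0,-3.1,-2.4],"angular": [-0.9,0,0],"hand": 1},
    {"delta_pos": [0,-3.1,-2.4],"angular": [-0.9,0,0],"hand": 1},
    {"delta_pos": [0,-3.1,-2.4],"angular": [-0.9,0,0],"hand": 1},
    {"delta_pos": [0,-3.1,-2.4],"angular": [-0.9,0,0],"hand": 1},
    {"delta_pos": [0,-3.1,-2.4],"angular": [-0.9,0,0],"hand": 1},
    {"delta_pos": [0,0,0],"angular": [0,0,0],"hand": 1},
  ],
)

```text
time_s: 19.75
ee_pos: [627.7, 41.0, 273.3]
tcp_rot: [0.752, -0.655, 0.042, -0.053]
contact_force: [-18.3, -1.9, 3.9]
gripper_width: 10.4
finger_force: 50.4
```

```bash
python3 st.py; python3 ang.py; python3 -c "
from h import *
P,R=hatch(77,40);plan(P-3.8*MY,R,9)"
```

```text
F tool [-0.61 17.67 -6.28] [-3.91 -0.05  0.06] q [ 0.06  0.34  0.02  1.12  0.02 -1.65] slope xyz [np.float64(142.13427730875551), np.float64(-3.952365267250595), np.float64(90.46237864071125)] w 10.389040539682215 50.395604968070984 19.75
angle 50.938349662168505 radius 83.5713363378162 tilt 27.305336643524136
9 rows d [ 0.1  -3.87 -1.72] |d| 4.239362987742287 w [-1.41  0.04 -0.01] |w| 1.4110560510509293 q [ 0.06  0.34  0.02  1.12  0.02 -1.65] t 19.75
```

```bash
python3 -c "
from h import *
import h
P,R=hatch(77,40);T=Ro.from_rotvec(MY*np.radians(77));u=T.apply(H-HG);u/=np.linalg.norm(u)
plan(P-3.8*MY+4.5*u,R,9)"
```

```text
9 rows d [ 0.1  -3.73 -2.2 ] |d| 4.3301592578855885 w [-1.41  0.04 -0.01] |w| 1.4110560510509293 q [ 0.06  0.34  0.02  1.12  0.02 -1.65] t 19.75
```

Request:
play_rows(
  plan=[
    {"delta_pos": [0,-3.3,-2.8],"angular": [-1.4,0,0],"hand": 1},
    {"delta_pos": [0,-3.6,-2.4],"angular": [-1.4,0,0],"hand": 1},
    {"delta_pos": [0,-3.7,-2.2],"angular": [-1.4,0,0],"hand": 1},
    {"delta_pos": [0,-3.7,-2.2],"angular": [-1.4,0,0],"hand": 1},
    {"delta_pos": [0,-3.7,-2.2],"angular": [-1.4,0,0],"hand": 1},
    {"delta_pos": [0,0,0],"angular": [0,0,0],"hand": 1},
  ],
)

```text
time_s: 20.25
ee_pos: [647.4, 43.6, 288.5]
tcp_rot: [0.754, -0.657, 0.003, -0.009]
contact_force: [-12.1, -0.2, 2.7]
gripper_width: 10.1
finger_force: 50.4
```

```bash
python3 st.py; python3 ang.py; python3 -c "
from h import *
P,R=hatch(78,41);T=Ro.from_rotvec(MY*np.radians(78));u=T.apply(H-HG);u/=np.linalg.norm(u)
plan(P-3.8*MY+4.5*u,R,4)"
```

```text
F tool [-1.44 11.94 -2.91] [-2.89 -0.11  0.08] q [ 0.06  0.46  0.26  1.35  0.01 -1.64] slope xyz [np.float64(167.09649169857207), np.float64(-4.087792118834812), np.float64(91.50432992443702)] w 10.143338816133065 50.38960039615631 20.25
angle 67.71732370464275 radius 84.2575193130285 tilt 34.00975632639936
4 rows d [ 0.2  -3.55 -1.66] |d| 3.929310448337369 w [-1.75  0.09 -0.02] |w| 1.7498391519226022 q [ 0.06  0.46  0.26  1.35  0.01 -1.64] t 20.25
```

Request:
play_rows(
  plan=[
    {"delta_pos": [0,-3.7,-1.6],"angular": [-1.3,0,0],"hand": 1},
    {"delta_pos": [0,-3.7,-1.5],"angular": [-1.3,0,0],"hand": 1},
    {"delta_pos": [0,-3.7,-1.4],"angular": [-1.3,0,0],"hand": 1},
    {"delta_pos": [0,-3.7,-1.2],"angular": [-1.3,0,0],"hand": 1},
    {"delta_pos": [0,0,0],"angular": [0,0,0],"hand": 1},
  ],
)

```text
time_s: 20.67
ee_pos: [663.3, 45.7, 295.2]
tcp_rot: [0.754, -0.656, -0.026, 0.025]
contact_force: [-10.7, -0.6, 3.2]
gripper_width: 10.2
finger_force: 51.4
```

```bash
python3 st.py; python3 ang.py
```

```text
F tool [-0.93 10.83 -2.43] [-2.43 -0.16  0.07] q [ 0.07  0.57  0.45  1.53  0.   -1.64] slope xyz [np.float64(184.12901014518954), np.float64(-4.221168814249728), np.float64(87.79453277619349)] w 10.21736275439325 51.40436053276062 20.6667
angle 79.298073851727 radius 84.54160262054336 tilt 39.04388196421874
```

Request:
play_rows(
  plan=[
    {"delta_pos": [0,1.2,-0.3],"angular": [0,0,0],"hand": 1},
    {"delta_pos": [0,0,0],"angular": [0,0,0],"hand": 0.76},
    {"delta_pos": [0,0,0],"angular": [0,0,0],"hand": 0.76},
    {"delta_pos": [0,0,0],"angular": [0,0,0],"hand": 0.76},
  ],
  grip_force=20,
)

```text
time_s: 21.0
ee_pos: [667.1, 45.9, 297.3]
tcp_rot: [0.754, -0.656, -0.02, 0.019]
contact_force: [0.4, -1.1, 0.2]
gripper_width: 20.2
finger_force: 0.0
```

```bash
python3 st.py
```

```text
F tool [ 1.15 -0.26 -0.2 ] [ 0.07 -0.04  0.02] q [ 0.07  0.56  0.45  1.52  0.   -1.64] slope xyz [np.float64(188.35548005309712), np.float64(-4.538384085141712), np.float64(87.33456592576957)] w 20.171035275986025 0.0 21.0
```

Request:
play_rows(
  plan=[
    {"delta_pos": [0,2.5,-2],"angular": [0,0,0],"hand": 0.76},
    {"delta_pos": [0,0,-7],"angular": [0,0,0],"hand": 0.76},
    {"delta_pos": [0,0,-8],"angular": [0,0,0],"hand": 0.76},
    {"delta_pos": [0,0,-10],"angular": [0,0,0],"hand": 0.76},
    {"delta_pos": [0,0,-12],"angular": [0,0,0],"hand": 0.76},
    {"delta_pos": [0,0,-15],"angular": [0,0,0],"hand": 0.76},
    {"delta_pos": [0,0,-18],"angular": [0,0,0],"hand": 0.76},
    {"delta_pos": [0,0,-18],"angular": [0,0,0],"hand": 0.76},
    {"delta_pos": [0,0,-18],"angular": [0,0,0],"hand": 0.76},
  ],
)

```text
time_s: 21.75
ee_pos: [670.3, 45.9, 407.6]
tcp_rot: [0.754, -0.656, -0.02, 0.019]
contact_force: [0.7, 0.1, 0.8]
gripper_width: 20.5
finger_force: 0.0
```

```bash
python3 st.py; python3 - <<'E'
from h import *
R={"side":(270,120,360,230),"top":(225,95,300,200)}
a=viewer.grab_frame("side");h=cv2.cvtColor(a,cv2.COLOR_RGB2HSV);b=cv2.cvtColor(cv2.imread("pics/side0.png"),cv2.COLOR_BGR2HSV)
# predicted handle mids and hatch free-edge corners at angles
for th in(0,65,72,80):
    T=Ro.from_rotvec(MY*np.radians(th))
    print(th,"bar",[proj("side",HG+T.apply(H-HG+k*MY)).round(1) for k in(-45,45)],"edge",[proj("side",HG+T.apply(-160*XS+k*MY)).round(1) for k in(-100,100)])
g=cv2.cvtColor(a,cv2.COLOR_RGB2GRAY)[150:230:4,255:345:3];print(g)
r=((h[:,:,0]<8)|(h[:,:,0]>172))&(h[:,:,1]>120)&(h[:,:,2]>50)
print("nut",cv2.boundingRect((r[280:345,220:300]*255).astype(np.uint8)))
E
```

```text
F tool [-0.05 -0.63 -0.81] [ 0.09 -0.04  0.  ] q [ 0.07  0.63  0.87  1.86  0.   -1.64] slope xyz [np.float64(254.25183469876296), np.float64(-5.042386604053106), np.float64(175.8745654942675)] w 20.48193874666827 0.0 21.75
0 bar [array([305. , 202.1]), array([298. , 182.7])] edge [array([291.5, 232.6]), array([278.5, 189.6])]
65 bar [array([319.8, 184.4]), array([311.8, 165. ])] edge [array([294.3, 198.6]), array([279.6, 154.6])]
72 bar [array([322.7, 183. ]), array([314.5, 163.7])] edge [array([298.4, 194.5]), array([283.1, 150.5])]
80 bar [array([326.1, 181.8]), array([317.8, 162.5])] edge [array([303.9, 190. ]), array([287.8, 146.1])]
[[157 158 163 160 157 159 155 129 124 136 165 141 142 137 154  71 173 216
  214 216 148 155 155 135  97 159 119 123 214 237]
 [160 157 158 159 158 159 160 121 134 138 148 139 138 144 149 100 113 148
  150 123 136 207 156 159 159 155 157 157 211 235]
 [157 159 161 155 156 156 158 160 146 135 136 126 119 134 143 148 163 140
  108  97 204 207 159 159 156 159 154 163 214 236]
 [140 165 161 155 155 156 160 158 154 163 216 224 226 181 123 145 146 141
  179
[... 1367 characters left out ...]
47
  152 111  37  36  42 130 134 126 127 129 104  94]
 [227 232 108 161 143 141 141 141 139  88 112 128  42  43  60 149 156  99
   35  32  64 132 129 129 126 141 141 141 128  96]
 [227 230 199 176 145 143 141 141 143 139 129 130  93  43  44  40  39  36
  112 128 125 127 123 133 141 141 146 114  90  95]
 [231 231 238 153 145 145 147 145 144 145 144 139 135  40  37  65 130 127
  127 127 125 128 139 139 137  93  86  90  94  97]
 [236 235 238 105 144 147 145 148 146 146 143 146 132 116 132 129 127 124
  134 138 140 137 115  87  84  88  89  95  99  99]
 [235 236 236 187 124 147 148 145 148 148 148 146 131 130 128 129 142 139
  141 130  95  88  77  83  87  89  94  47  43  43]]
nut (22, 20, 20, 25)
```

```bash
python3 -c "
from cell import manip
print(manip.hand_in())"
```

```text
the job is handed in; nothing more can be done
None
```

The nut is off its stud and standing in the larger blue tray, the hatch is open at about 79 degrees, and I handed the job in at about 22 s with the arm clear; hand_in returned no verdict.

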